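# Roll the ferrule rod into the sander's sprung cradle

### The arm

A 6-joint arm with a two-finger parallel gripper is mounted at the origin on the work surface. World frame = base frame: x ahead of the robot, y to its left, z up, the work surface at z = 0. Lengths are in m, angles in rad, forces in N, time in s.
With the tool pointing down it reaches from about 0.325 to 0.9 m from the base axis. Payload 6.1 kg.
Tool frame: the origin (TCP) lies midway between the tips of the shut fingers; the grasp point (between the pads) lies 19 mm behind it; x points along the fingers, y is the direction in which the jaws open and shut, and the axes are right-handed (so a half turn about x gives the same grasp; the last joint's range is limited). The gripper opens to 85 mm and grips with 20 to 120 N. Pads are 22 mm wide; open, the fingers measure 114 mm over their backs; the gripper's body (76 mm by 85 mm) begins 54 mm behind the grasp point. The pads swing forward as they close: fully open they stand 13 mm farther back than shut.
Start: joints at [1.046, 0.22, 1.526, -0, 1.395, -0.126], TCP at [0.243, 0.576, 0.231] pointing down, gripper open.
Joint ranges: [-2.98, 2.98], [-0.91, 2.08], [0.09, 2.57], [-1.24, 4.39], [0.2, 2.65], [-2.68, 2.68]. Speed limits (rad/s): [2.57, 2.57, 3.01, 3.14, 3.14, 3.14].

### API

Orientations are given as [roll, pitch, yaw] about the fixed x, y, z axes, in that order (R = Rz(yaw) Ry(pitch) Rx(roll)).
In Python, from plant import movep, move_l, set_joints, gripper_to, hold, inverse_kinematics, observe, get_image, get_calibration, Unreachable, job_done gives the robot as it stands. Calls block until the motion is done:
- movep(position, orientation): joint-space move of the TCP to a pose.
- move_l(position, feed=0.15, rotation=None, max_force=None): straight line of the TCP; rotation=None keeps the orientation; feed is the mean speed in m/s. With max_force (N) it stops when the force on the tool has changed by that much, and returns True; else False.
- set_joints(angles): joint-space move.
- gripper_to(opening, f_grip=None): finger opening in m; f_grip is the grip in N (None keeps the last); returns when the fingers have stopped.
- hold(seconds).
- inverse_kinematics(position, orientation): joint angles nearest the present ones, or None.
- observe(): the state.
- get_image(name): name is "scene" or "top"; returns (picture, depth): 400x640x3 uint8, red, green, blue; 400x640 float32, m along the optical axis (not along the pixel's ray), 0 where there is no reading.
- get_calibration(name): a dict with "intrinsics" (3x3 intrinsics, pixels), "dist_coeffs" ([k1, k2, p1, p2, k3] as OpenCV has them; the pictures are not rectified), "world_from_camera" (4x4, takes a point from camera to world coordinates). Camera axes: x right, y down, z forward; pixel columns grow to the right and rows downward; lengths in m; the calibration is good to about 2 mm. A picture is of the moment at which its call begins. get_calibration takes no time and is no camera call.
A pose or a line that the arm cannot do raises Unreachable and nothing moves.
- job_done(): hands the job in, once; it reports no verdict.
The state is a dict: "time_s": time; "q": joint angles; "joint_velocities": joint speeds; "joint_torque": joint torques, N m; "eef_pos": TCP position; "tcp_rot": TCP orientation; "ft_force": force on the tool from outside, world axes, zero at the start; "torque": the same for the moment, N m; "opening": finger opening in m.
Only numpy, scipy, OpenCV 4.12 (cv2) and the standard library are available. Lean on these libraries where they do the work, as an engineer would, in place of code of your own. Each camera call takes 0.05 s, during which the arm holds its last target.

### The job

Roll the loose white ferrule rod along the green lane by pushing its side, without picking it up, up over the red lip and into the pocket of the sander's cradle, which may stand anywhere along its short slide. Bed it there by pressing it square against the sprung black pad with about 7 newtons for a second (well under 13 newtons at all times), then draw back so that it stays lying in the pocket. Leave everything else on the bench where it is.

Things in the scene. Friction and masses are not known exactly. Their poses are not given: they have to be found in the camera images.
- rod: the loose ferrule rod: polished white cylinder with a blue band near each end, 28 mm in diameter, 140 mm long, about 0.12 kg, slippery (friction about 0.3), rolls freely. Origin at its centre, its y axis is its long axis (x and z turn as it rolls). It starts lying across the lane, its centre 34 mm above the worktop.
- bed: the sander's fixed infeed bed: a flat dark wooden slab, top 20 mm above the worktop, with a green lane 170 mm wide along its middle. Origin at worktop height on the lane's centre line. The rod is rolled along the bed's +x axis; in its frame the slab reaches from x = -170 to +180 mm and y = -150 to +150 mm.
- stop: the sander head at the bed's +x end, with the sliding cradle it carries. Origin on the bed's top, over the bed's origin, axes as the bed's; fixed to the bed, it does NOT show where the cradle stands. The chrome head is a box 42 mm high, x = 135 to 177 mm, 200 mm wide. Low friction-locked cradle (45 N): bare metal ramp, red lip, pocket, black sprung pad; 120 mm wide, centred on y = 0.
- slide_near (a point): point on the lane where the foot of the cradle's ramp is when the cradle is nearest (x = 0 in stop). The cradle was left anywhere from here to slide_far; its place is not reported: find it by feel or by eye. From its foot along +x: ramp rising 6 mm over 28 mm, red lip 3 mm wide (28 to 31 mm), then the pocket, its floor 3 mm above the lane. Pushing the rod up takes 1 N, briefly up to 4 N at the lip.
- slide_far (a point): point on the lane where the foot of the ramp is when the cradle is farthest: 40 mm beyond slide_near along +x.
- pad_near (a point): centre of the free pad's face, 17 mm above the lane, when the cradle is nearest: 57 mm beyond the foot of the ramp; with the cradle farther it lies up to 40 mm farther along +x. Pad 110 mm wide, 29 mm high. Sprung: yields along +x, 2 N per mm from no load, end stop after 14 mm. In the pocket the rod has 3 mm play, centre 37 mm above the worktop; the lip keeps it from rolling out.
- shaper: bystander: brass tip shaper, a stepped round post 34 mm across and 36 mm high, standing loose on the bed beside the lane. Origin at its underside.
- burnisher: bystander: round black ebony burnishing block, 42 mm across, 28 mm high, standing loose on the bed on the other side of the lane. Origin at its underside.
- dish: bystander: round steel dish 76 mm across, 16 mm high, holding a stack of three tan layered tips (24 mm high), on the worktop. Origin at its underside.
- glue: bystander: small glue bottle with a red cap, 40 mm across, 90 mm high, on the worktop. Origin at its underside.
- chalk: bystander: blue chalk cube, 24 mm, on the worktop. Origin at its underside.
- driver: bystander: screwdriver lying on the worktop. Origin at its underside.
Things that resemble listed ones, but are neither listed nor needed, are in the scene too. Of the things like the rod, leave any that is pink or yellow; of the rest the larger one is meant.

How it is judged:
By the outcome, as a careful person would: the job done as asked, in the order asked, and still so for the second after the job is handed in, with the robot touching nothing.
It also fails if it takes over 53 s, if anything falls off the work surface, if the arm or the gripper's body presses on something with over 40 N, if the wrist force passes 120 N, or if a joint passes its speed limit or range.

## Working session

There is one attempt and no reset: what is moved stays moved. The work goes in short steps, each a Python script; the robot and the scene stay as the last script left them, time stands still between calls to the robot, and variables do not carry over. Pictures are saved under pics/ and viewed, and the job is handed in when it is done.

```bash
mkdir -p pics; ls
cat > h.py <<'E'
import numpy as np, cv2
from plant import *
def cast(name,uv,z):
    c=get_calibration(name);K=np.array(c["intrinsics"]);d=np.array(c["dist_coeffs"]);T=np.array(c["world_from_camera"])
    p=cv2.undistortPoints(np.array(uv,float).reshape(-1,1,2),K,d).reshape(-1,2)
    r=np.c_[p,np.ones(len(p))]@T[:3,:3].T; o=T[:3,3]
    return o+r*((z-o[2])/r[:,2])[:,None]
def cloud(name,depth):
    c=get_calibration(name);K=np.array(c["intrinsics"]);d=np.array(c["dist_coeffs"]);T=np.array(c["world_from_camera"])
    v,u=np.mgrid[:400,:640]
    p=cv2.undistortPoints(np.c_[u.ravel(),v.ravel()].astype(float).reshape(-1,1,2),K,d).reshape(-1,2)
    P=np.c_[p,np.ones(len(p))]*depth.ravel()[:,None]
    return (P@T[:3,:3].T+T[:3,3]).reshape(400,640,3)
E
python3 - <<'E'
from h import *
for n in ("top","scene"):
    im,d=get_image(n); np.savez("%s0.npz"%n,im=im,d=d); cv2.imwrite("pics/%s0.png"%n,im[:,:,::-1])
    T=get_calibration(n)["world_from_camera"]; print(n,np.round(T,3).tolist())
s=observe(); print(s["time_s"],s["ft_force"],s["tcp_rot"])
E
```

```text
pics
top [[-0.013, -0.994, 0.104, 0.336], [-1.0, 0.015, 0.011, -0.03], [-0.013, -0.104, -0.994, 1.634], [0.0, 0.0, 0.0, 1.0]]
scene [[0.588, 0.475, -0.655, 1.235], [0.809, -0.354, 0.469, -0.563], [-0.009, -0.805, -0.593, 0.723], [0.0, 0.0, 0.0, 1.0]]
0.1 [ 0.27043948 -0.08130671  0.67182418] [-1.69275473  1.56903785 -2.09158372]
```

View pics/top0.png

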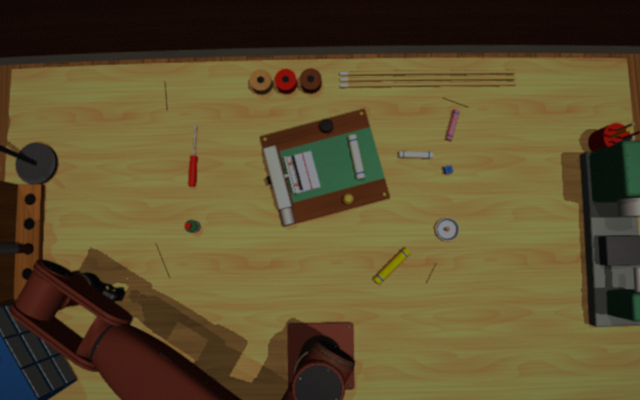

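View pics/scene0.png

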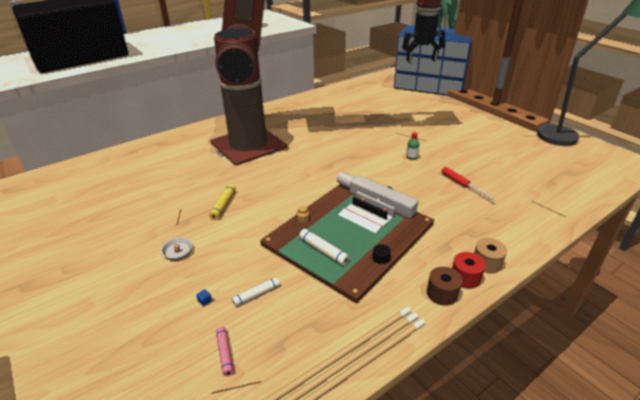

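The top view shows the bed around pixel (325,168), with the chrome head at its left end (278,185). The large white rod is on the lane at (356,157), and the red lip is near (307,172). The bystander shaper is at (348,199) and the burnisher at (326,126). A smaller white decoy lies off the bed at (415,155). Next I'll zoom in and measure.

Run:
```python
from h import *
a=np.load("top0.npz");im=a["im"]
cv2.imwrite("pics/topz.png",cv2.resize(im[100:235,250:400,::-1],None,fx=5,fy=4.4*1.0/1.0,interpolation=cv2.INTER_CUBIC)[:600])
b=np.load("scene0.npz")["im"]
cv2.imwrite("pics/scz.png",cv2.resize(b[160:300,255:440,::-1],None,fx=4.2,fy=4.2,interpolation=cv2.INTER_CUBIC))
```

```text
(no output)
```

View pics/topz.png

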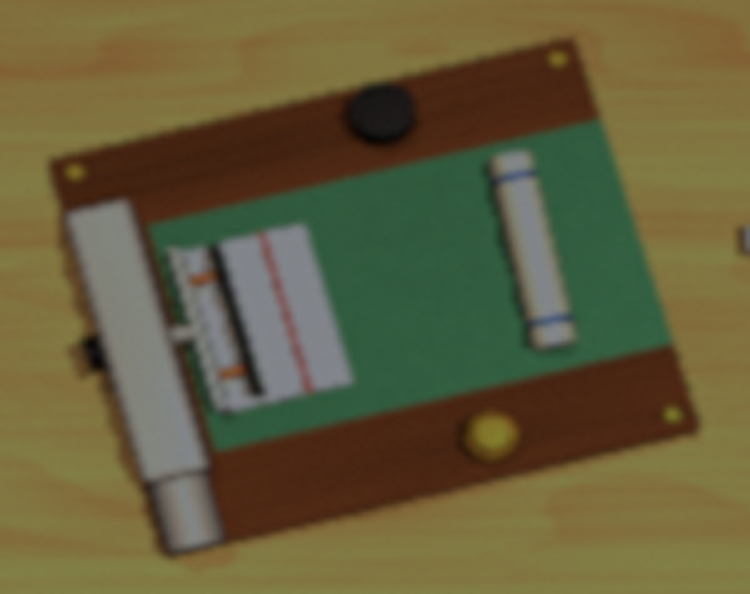

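View pics/scz.png

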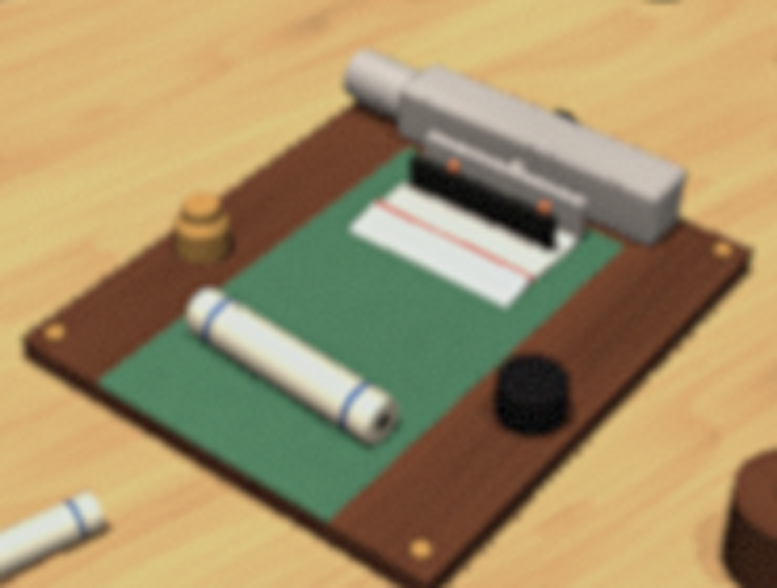

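Run:
```python
from h import *
f=lambda L:[(250+(x+.5)/5-.5,100+(y+.5)/4.4-.5) for x,y in L]
g=lambda L:[(255+(x+.5)/4.2-.5,160+(y+.5)/4.2-.5) for x,y in L]
print("top corners",np.round(cast("top",f([(577,38),(697,430),(168,553),(52,160)]),.02),4).tolist())
print("top green corners",np.round(cast("top",f([(601,121),(670,346)]),.02),4).tolist())
print("scene green near corners",np.round(cast("scene",g([(333,520),(100,380)]),.02),4).tolist())
print("scene corners",np.round(cast("scene",g([(27,342),(430,583),(750,255)]),.02),4).tolist())
print("top lip",np.round(cast("top",f([(263,232),(309,390)]),.026),4).tolist())
print("sc lip",np.round(cast("scene",g([(532,278),(376,203)]),.026),4).tolist())
print("top foot",np.round(cast("top",f([(306,225),(352,383)]),.02),4).tolist())
print("sc foot",np.round(cast("scene",g([(510,305),(351,230)]),.02),4).tolist())
# masks
for n in("top","scene"):
    a=np.load(n+"0.npz");im=a["im"];C=cloud(n,a["d"])
    hsv=cv2.cvtColor(im,cv2.COLOR_RGB2HSV)
    green=(hsv[...,0]>60)&(hsv[...,0]<90)&(hsv[...,1]>70)
    roi=np.zeros((400,640),bool)
    if n=="top": roi[100:235,250:400]=1
    else: roi[160:300,255:440]=1
    green&=roi
    print(n,"green z",np.median(C[green],0).round(4),green.sum())
    ok=(C[...,2]>.036)&(C[...,2]<.056)&roi
    m=ok&(hsv[...,1]<90)
    k,l,st,ce=cv2.connectedComponentsWithStats(m.astype(np.uint8))
    for i in range(1,k):
        if st[i,4]>20:
            P=C[l==i];print(n,st[i],P.mean(0).round(4),P[:,2].max().round(4),np.round(im[l==i].mean(0)))
            e,V=np.linalg.eigh(np.cov(P[:,:2].T));v=V[:,1];t=(P[:,:2]-P[:,:2].mean(0))@v
            print("   axis yaw deg",np.degrees(np.arctan2(v[1],v[0])).round(2),"len",np.ptp(t).round(4), "mid",(P[:,:2].mean(0)+v*(t.max()+t.min())/2).round(4))
```

```text
top corners [[0.7788, -0.1533, 0.02], [0.4902, -0.2223, 0.02], [0.407, 0.1115, 0.02], [0.6935, 0.1844, 0.02]]
top green corners [[0.7166, -0.1672, 0.02], [0.5511, -0.2068, 0.02]]
scene green near corners [[0.7193, -0.1655, 0.02], [0.5534, -0.208, 0.02]]
scene corners [[0.4994, -0.2257, 0.02], [0.7828, -0.1519, 0.02], [0.698, 0.1783, 0.02]]
top lip [[0.6369, 0.0494, 0.026], [0.5219, 0.0215, 0.026]]
sc lip [[0.6383, 0.0484, 0.026], [0.522, 0.0191, 0.026]]
top foot [[0.6428, 0.0223, 0.02], [0.5273, -0.0055, 0.02]]
sc foot [[0.6443, 0.0257, 0.02], [0.5287, -0.0064, 0.02]]
top green z [ 0.6061 -0.0633  0.021 ] 3183
top [321 120  11  12 105] [ 0.7182 -0.0274  0.0474] 0.0545 [26. 23. 21.]
   axis yaw deg 153.34 len 0.0382 mid [ 0.7187 -0.0276]
top [347 134  18  45 382] [ 0.6193 -0.1182  0.0458] 0.056 [113. 115. 109.]
   axis yaw deg -169.31 len 0.1403 mid [ 0.6196 -0.1182]
top [291 155  11  35  87] [0.5716 0.0673 0.0489] 0.0554 [51. 50. 46.]
   axis yaw deg -165.72 len 0.1088 mid [0.5713 0.0672]
top [283 156  12  37 112] [0.5646 0.0925 0.0484] 0.0556 [106. 108. 102.]
   axis yaw deg -165.91 len 0.1188 mid [0.5646 0.0925]
top [286 206   8  18  55] [0.4398 0.0881 0.0508] 0.056 [108. 102.  96.]
   axis yaw deg -163.41 len 0.0537 mid [0.4392 0.0879]
top [278 208   8  18  35] [0.4368 0.1127 0.051 ] 0.0559 [83. 75. 68.]
   axis yaw deg -166.69 len 0.0543 mid [0.4338 0.112 ]
scene green z [ 0.6215 -0.0734  0.0205] 3286
scene [337 174  81  43 900] [0.5564 0.0924 0.0459] 0.056 [110. 105.  99.]
   axis yaw deg -168.36 len 0.2499 mid [0.5385 0.0887]
scene [299 229  51  33 510] [ 0.6252 -0.125   0.0444] 0.0513 [201. 203. 190.]
   axis yaw deg -168.44 len 0.1425 mid [ 0.6202 -0.1261]
scene [373 245  17  15 191] [ 0.725  -0.0331  0.0466] 0.0521 [25. 23. 23.]
   axis yaw deg 162.23 len 0.0421 mid [ 0.7219 -0.0321]
```

```bash
cat >> h.py <<'E'
from scipy.spatial.transform import Rotation as Ro
YAW=np.radians(104.1)
ex=np.array([np.cos(YAW),np.sin(YAW),0]);ey=np.array([-np.sin(YAW),np.cos(YAW),0])
O=np.array([.5936,-.0221,0])
def W(x,y,z): return (O+x*ex+y*ey+np.array([0,0,z])).tolist()
def B(p): d=np.array(p)-O; return np.array([d@ex,d@ey,d[2]]).round(4)
def rpy(s=1):
    X=np.array([0,0,-1.]);Y=s*ey;R=np.c_[X,Y,np.cross(X,Y)]
    return Ro.from_matrix(R).as_euler("xyz").tolist()
E
python3 - <<'E' 2>&1 | grep -v Gimbal
from h import *
for s in(1,-1):
    print(s,rpy(s))
    for p in [(-.145,0,.2),(-.145,0,.017),(.052,0,.017),(.0,0,.017)]:
        q=inverse_kinematics(W(*p),rpy(s)); print(p,None if q is None else np.round(q,3))
# rod bands: refine skew in top view
a=np.load("top0.npz");im=a["im"];d=a["d"]
C=cloud("top",d);hsv=cv2.cvtColor(im,cv2.COLOR_RGB2HSV)
roi=np.zeros((400,640),np.uint8);roi[125:185,340:375]=1
m=((hsv[...,1]<90)&(hsv[...,2]>60)&(roi>0)).astype(np.uint8)
cs,_=cv2.findContours(m,cv2.RETR_EXTERNAL,cv2.CHAIN_APPROX_NONE);c=max(cs,key=cv2.contourArea)
P=cast("top",c.reshape(-1,2),.04)[:,:2]
r=cv2.minAreaRect((P*1000).astype(np.float32));print(r, B([r[0][0]/1e3,r[0][1]/1e3,0]))
E
```

```text
1 [-1.8168877513260968, 1.5707963267948966, 0.0]
(-0.145, 0, 0.2) [-0.374  0.3    1.49  -0.     1.351  2.521]
(-0.145, 0, 0.017) [-0.374  0.502  1.596 -0.     1.043  2.521]
(0.052, 0, 0.017) None
(0.0, 0, 0.017) None
-1 [1.324704902263696, 1.5707963267948966, 0.0]
(-0.145, 0, 0.2) [-0.374  0.3    1.49   0.     1.351 -0.621]
(-0.145, 0, 0.017) [-0.374  0.502  1.596  0.     1.043 -0.621]
(0.052, 0, 0.017) [-0.087  0.366  1.786  0.     0.99  -0.333]
(0.0, 0, 0.017) [-0.17   0.391  1.752  0.     0.998 -0.416]
((622.8182373046875, -119.53225708007812), (152.86495971679688, 40.710975646972656), 14.798266410827637) [-0.1016 -0.0046  0.    ]
```

```bash
python3 - <<'E' 2>&1 | grep -v Gimbal
from h import *
movep(W(-.145,0,.16),rpy(-1))
s=observe();print(s["time_s"],B(s["eef_pos"]),s["opening"],s["ft_force"])
move_l(W(-.145,0,.035),feed=.1)
s=observe();print(s["time_s"],B(s["eef_pos"]),s["ft_force"])
r=move_l(W(-.145,0,.0),feed=.015,max_force=3)
s=observe();print(r,s["time_s"],B(s["eef_pos"]),s["ft_force"])
im,d=get_image("scene");cv2.imwrite("pics/sc1.png",cv2.resize(im[130:310,235:455,::-1],None,fx=3.3,fy=3.3))
E
```

```text
3.0417 [-0.1442 -0.0005  0.1601] 0.0851672654331874 [-0.61851141 -0.43696594  0.08011616]
4.4417 [-0.1454 -0.0006  0.036 ] [0.94075196 0.95537243 0.4161485 ]
True 6.1167 [-0.145  -0.      0.0069] [-0.58848254  0.14609999  4.06163098]
```

View pics/sc1.png

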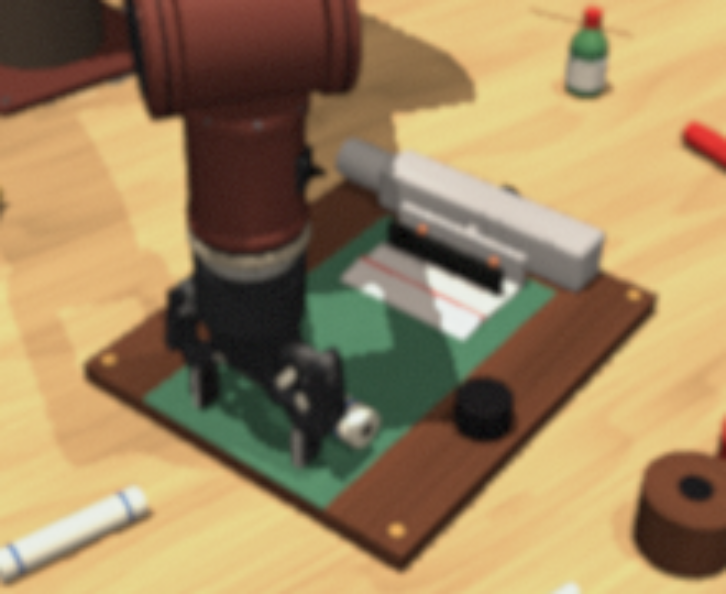

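The tips touch the bed at TCP z = 6.9 mm, which matches the given 13 mm pad offset. The scene view shows both fingers behind the rod. Next I'll push it to the ramp.

```bash
cat >> h.py <<'E'
def F(n=10):
    L=[]
    for _ in range(n): hold(.02); L.append(observe()["ft_force"])
    L=np.array(L);m=L.mean(0);return np.round([m@ex,m@ey,m[2],(L@ex).std()],2)
E
python3 - <<'E' 2>&1 | grep -v Gimbal
from h import *
move_l(W(-.145,0,.0165),feed=.05)
f0=F(15);print("f0",f0)
r=move_l(W(.008,0,.0165),feed=.035,max_force=6)
s=observe();print(r,s["time_s"],B(s["eef_pos"]),F(5))
im,d=get_image("scene");cv2.imwrite("pics/sc2.png",cv2.resize(im[130:310,235:455,::-1],None,fx=3.3,fy=3.3))
im,d=get_image("top");cv2.imwrite("pics/t2.png",cv2.resize(im[100:235,250:400,::-1],None,fx=4.4,fy=4.4))
E
```

```text
f0 [-0.    0.11 -0.2   0.37]
False 11.3083 [ 0.0079 -0.0001  0.0166] [-1.15 -0.33  0.51  0.39]
```

View pics/sc2.png

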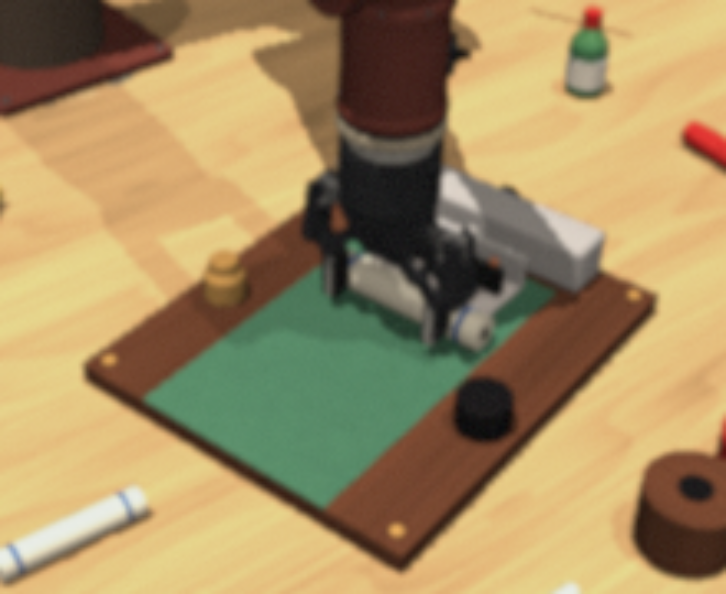

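View pics/t2.png

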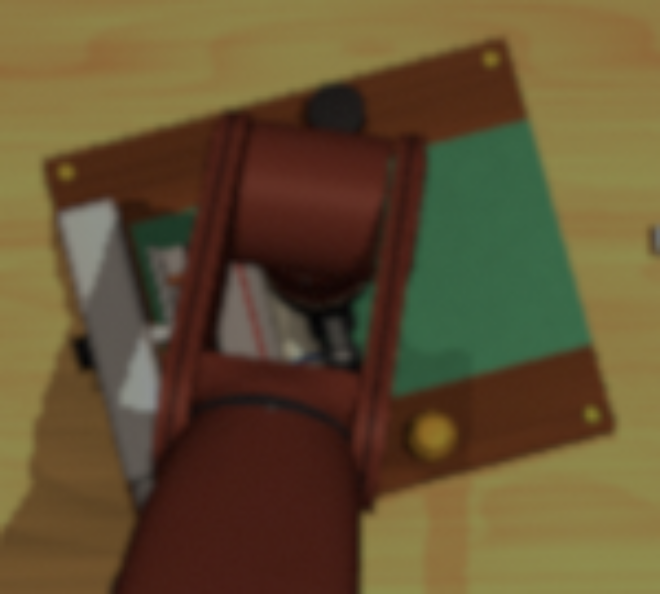

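Both fingers bear on the rod, which lies square on the ramp (scene view around pixel (420,290)). The reaction is about 1 N. Next I'll push it slowly over the lip and then feel for the pad.

```bash
python3 - <<'E' 2>&1 | grep -v Gimbal
from h import *
x=.008
while x<.058:
    x+=.002
    r=move_l(W(x,0,.0165),feed=.012,max_force=5.5)
    f=F(4);s=observe();print(round(s["time_s"],2),r,B(s["eef_pos"]),f)
    if f[0]<-3.5: break
E
```

```text
11.88 False [0.0103 0.0001 0.0164] [-0.35  0.29 -0.18  0.37]
12.26 False [0.0121 0.     0.0165] [-0.35  0.11  0.19  0.16]
12.64 False [ 0.0141 -0.      0.0165] [-0.37 -0.32 -0.09  0.24]
13.03 False [0.0161 0.     0.0165] [0.12 0.06 0.28 0.56]
13.41 False [0.0181 0.0001 0.0164] [-0.11 -0.5   0.12  0.33]
13.79 False [0.0201 0.0001 0.0164] [-0.09  0.01  0.5   0.6 ]
14.18 False [0.0221 0.     0.0165] [-0.13  0.38 -0.23  0.43]
14.56 False [0.0241 0.     0.0164] [-0.35 -0.44  0.32  0.49]
14.94 False [0.0261 0.     0.0165] [-0.23 -0.2  -0.08  0.39]
15.32 False [0.0281 0.     0.0165] [-0.02 -0.17  0.06  0.65]
15.71 False [0.0302 0.0001 0.0164] [-0.3  -0.09 -0.22  0.63]
16.09 False [0.0322 0.0001 0.0164] [-0.26 -0.01  0.27  0.34]
16.48 False [0.0341 0.     0.0165] [-0.54 -0.4   0.14  0.11]
16.86 False [0.036  0.     0.0165] [-0.43 -0.15  0.14  0.45]
17.24 False [0.0381 0.     0.0165] [-0.3   0.19  0.    1.06]
17.62 False [0.04   0.     0.0165] [ 0.01 -0.44 -0.06  0.23]
18.01 False [0.042  0.     0.0165] [-0.06 -0.14  0.11  0.34]
18.39 False [0.044  0.     0.0165] [-0.42 -0.06  0.54  0.24]
18.77 False [ 0.046  -0.      0.0165] [0.03 0.01 0.34 0.49]
19.16 False [ 0.048  -0.      0.0165] [-0.66 -0.1   0.23  0.75]
19.54 False [ 0.0496 -0.0001  0.0166] [-3.12  0.12 -0.7   0.41]
19.93 False [ 0.0512 -0.0001  0.0166] [-6.4   0.25 -0.45  0.56]
```

Pad contact came at x ≈ 48 mm as predicted, with the given 2 N/mm. Now I'll press to 7 N and hold, then draw back.

```bash
python3 - <<'E' 2>&1 | grep -v Gimbal
from h import *
x=.0523
move_l(W(x,0,.0165),feed=.01)
f=F(12);print(f,observe()["torque"])
if f[0]>-6.7 or f[0]<-7.5:
    x+=np.clip((7.1+f[0])/2.2,-.0006*1e3,.0006*1e3)*1e-3; move_l(W(x,0,.0165),feed=.01); 
for _ in range(3): print(x,F(20),B(observe()["eef_pos"]))
move_l(W(.040,0,.0165),feed=.01); print(F(6))
move_l(W(.0,0,.0165),feed=.04); print(F(5))
move_l(W(-.06,0,.0165),feed=.08)
move_l(W(-.06,0,.16),feed=.12)
s=observe();print(s["time_s"])
im,d=get_image("scene");cv2.imwrite("pics/sc3.png",cv2.resize(im[130:310,235:455,::-1],None,fx=3.3,fy=3.3))
E
```

```text
[-6.74  0.3  -0.65  0.43] [-0.94769883 -0.24562146  0.1865279 ]
0.0523 [-6.86  0.19 -0.58  0.41] [ 0.0513 -0.0001  0.0166]
0.0523 [-6.58  0.11 -0.64  0.45] [ 0.0514 -0.0001  0.0167]
0.0523 [-6.75  0.33 -0.65  0.48] [ 0.0514 -0.0001  0.0167]
[-0.11 -0.24 -0.38  0.31]
[ 0.15  0.01 -0.12  0.48]
26.3417
```

View pics/sc3.png

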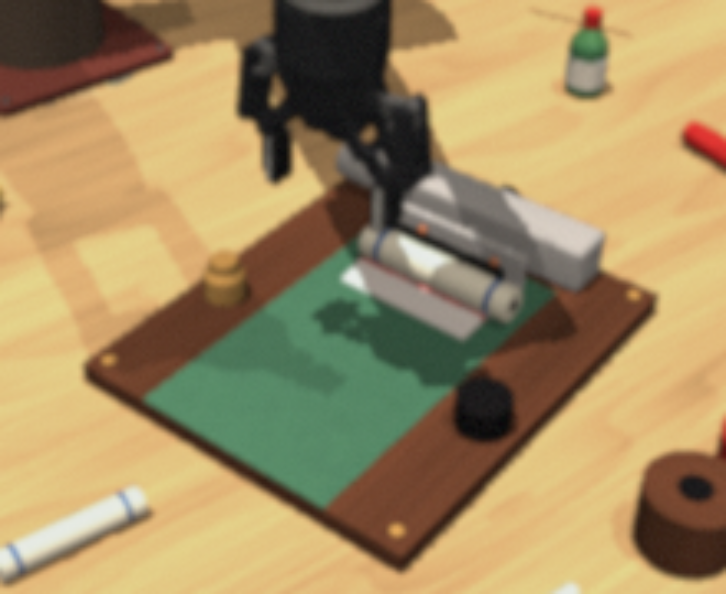

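The rod lies in the pocket behind the red lip (around pixel (440,270)), parallel to it, and the bystanders look unmoved. I'll do a last numeric check, then hand in.

```bash
python3 - <<'E' 2>&1 | grep -v Gimbal
from h import *
move_l(W(-.12,0,.25),feed=.15)
hold(.3)
im,d=get_image("top");cv2.imwrite("pics/t4.png",cv2.resize(im[100:235,250:400,::-1],None,fx=4.4,fy=4.4))
im,d=get_image("scene");C=cloud("scene",d)
L=(C-O)@np.c_[ex,ey,[0,0,1]]
m=(L[...,0]>.05)&(L[...,0]<.095)&(abs(L[...,1])<.09)&(L[...,2]>.042)&(L[...,2]<.058)
P=L[m]
for lo,hi in((-.07,-.03),(-.03,.03),(.03,.07)):
    q=P[(P[:,1]>lo)&(P[:,1]<hi)&(P[:,0]<.082)];print(len(q),np.median(q,0).round(4),np.percentile(q[:,2],95).round(4))
a=np.load("scene0.npz")["im"].astype(int)
for n,u,v in(("shaper",303,214),("burnisher",381,254),("decoy",256,292)):
    print(n,np.abs(a[v-6:v+6,u-6:u+6]-im[v-6:v+6,u-6:u+6]).mean().round(1))
print(observe()["time_s"])
E
```

```text
107 [ 0.0664 -0.0499  0.0484] 0.0515
147 [0.0653 0.0001 0.0489] 0.0513
78 [0.0658 0.0462 0.0484] 0.0522
shaper 7.0
burnisher 3.2
decoy 9.1
27.6667
```

View pics/t4.png

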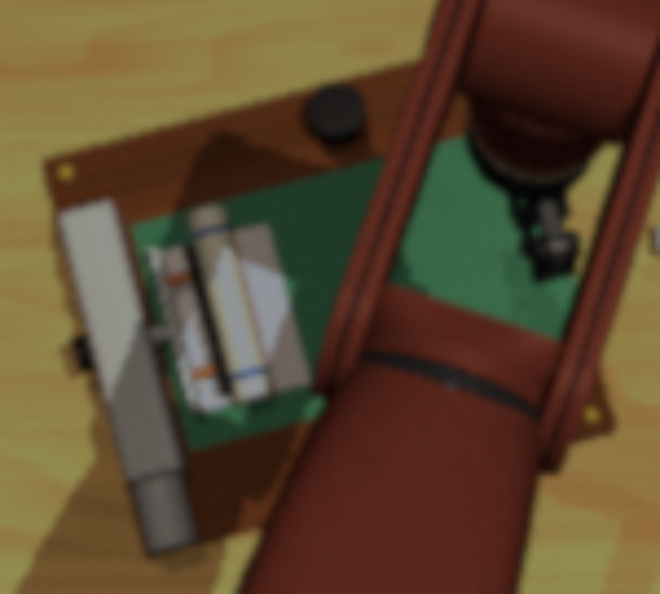

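The top view shows the rod beside the black pad (around pixel (230,305)), square, centred and beyond the lip. Its top is at 51 mm, as expected for a rod lying in the pocket.

Run:
```python
from plant import *
print(job_done(), observe()["time_s"])
```

```text
the job is handed in; nothing more can be done
the job is handed in; nothing more can be done
```

The rod is lying in the cradle's pocket, and I handed the job in at about 28 s on the robot's clock. I pushed its side with both open fingers along the lane, up the ramp and over the red lip, then pressed it against the pad and drew back.

- **Cradle position:** By eye the foot of the ramp was about 30 mm beyond slide_near. The pad contact, felt at about 2 N/mm, came where that predicted.
- **Pressing:** The mean force was about 6.7 N, held for roughly 1.5 s. I logged no mean above 7 N. Single force readings scatter by about 0.4 N.
- **Rod at the end:** Its top is about 51 mm above the worktop, matching a rod on the pocket floor. It lies parallel to the pad, centred and behind the lip.
- **Other things:** The shaper and burnisher beside the lane and the smaller white rod look unmoved in the pictures. I did not check the other bystanders closely, but the arm went nowhere near them at low height.
- **Disagreements:** The first estimates of the rod's skew varied by a few degrees, and one corner of the bed differed by about 6–9 mm between the two cameras. Neither mattered, since the fingers squared the rod and the final press was by force.

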